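Bolt the sample chamber shut against its spring catch

TASK

Bolt the cream sample chamber shut: press the blue spring catch down with one fingertip and, keeping it held down, push the bolt's orange tab along with the other fingertip until the bolt is fully home in the brass keeper. Only then lift away, so that the catch springs back up and locks the bolt. Nothing is to be grasped; leave the other things standing where they are.

Things in the scene. Friction and masses are not known exactly. Their poses are not given: they have to be found in the camera images.
- chamber: Cream sample chamber, a box 240 (x) x 320 (y) mm, fixed to the bench, yaw up to 0.6 rad; origin at the centre of its underside, its flat deck 85 mm above the bench. Chamber x points from the catch bar to the bolt, y the way the bolt slides home, z up.
- lock_centre (a point): Centre of the lock, on the deck (chamber x = y = 0). On a 3 mm steel plate lie the blue catch bar, along y at x = -28 mm, with a grey rim 13 mm high round it, and, parallel at x = +28 mm, the steel bolt. Two dark guides, 10 mm thick, 19 mm high, stand round the bolt at y = -55 and +55 mm. Axes as the chamber's.
- keeper (a point): Centre of the top of the brass keeper into which the bolt goes: chamber x = +28, y = +90 mm, 19 mm above the deck, 24 mm thick. Axes as the chamber's.
- catch_top (a point): The spring safety catch: a blue bar 24 mm wide (x), 84 mm long (y), pressed straight down anywhere on its top; a fingertip can slide along it while pressing. This point is the centre of its top face, 28 mm above the deck when up. A steel tooth on it stands in the bolt's way.
- catch (a joint): How far the catch is pressed down: 0 up (start), 0.010 m fully down. Spring force 3 N at the top, 7 N at the bottom; it springs back by itself. Its tooth clears the bolt when the catch is down 5.5 mm or more.
- tab_top (a point): The sliding bolt: a steel rod 10 mm thick (top 12 mm above the deck) with an upright orange tab 24 mm wide (x), 8 mm thick (y), its flat faces looking along y, by which it is pushed. This point is the centre of the tab's top, 46 mm above the deck, at chamber y = 0 when drawn back. At that time the nearest guide is 46 mm either side of it.
- bolt (a joint): How far the bolt has slid along chamber +y: 0 drawn back (start), 0.030 m fully home at its stop. Friction about 1.5 N. With the catch up it moves only 1 to 2 mm. Once it is past 28 mm and the catch is let go, the tooth springs up behind it and locks it; let go earlier, the catch stays caught under the bolt.
- sample_jar: Bystander, leave alone: small amber glass sample jar with white lid, 32 mm diameter, 38 mm tall, standing on the chamber's deck; origin at its underside's centre.
- pellet_die: Bystander, leave alone: stepped steel pellet die, 32 mm diameter, 34 mm tall, standing on the chamber's deck; origin at its underside's centre.
- press_knob: Bystander, leave alone: dark blue-grey press knob, 38 mm diameter, 30 mm tall, standing on the chamber's deck; origin at its underside's centre.
- reagent: Bystander, leave alone: white reagent bottle with blue cap, 64 mm diameter, 120 mm tall, on the bench beside the chamber; origin at its underside's centre.
- beaker: Bystander, leave alone: white open beaker, 64 mm diameter, 80 mm tall, on the bench beside the chamber; origin at its underside's centre.
- spatula: Bystander, leave alone: spatula lying on the bench, 160 mm long; origin at its underside's centre.
- tip_box: Bystander, leave alone: blue open divided box, 80 x 110 x 50 mm, on the bench; origin at its underside's centre.

How it is judged:
By the outcome, as a careful person would: the job done as asked, in the order asked, and still so for the second after the job is handed in, with the robot touching nothing.
It also fails if it takes over 32 s, if anything falls off the work surface, if the arm or the gripper's body presses on something with over 40 N, if the wrist force passes 120 N, or if a joint passes its speed limit or range.

ROBOT

A 6-joint arm with a two-finger parallel gripper is mounted at the origin on the work surface. World frame = base frame: x ahead of the robot, y to its left, z up, the work surface at z = 0. Lengths are in m, angles in rad, forces in N, time in s.
With the tool pointing down it reaches from about 0.35 to 0.975 m from the base axis. Payload 4.9 kg.
Tool frame: the origin (TCP) lies midway between the tips of the shut fingers; the grasp point (between the pads) lies 19 mm behind it (ctrl.tcp_to_grasp is the distance from the TCP to the grasp point, in m); z points along the fingers, y is the line along which they close (so a half turn about z gives the same grasp; the last joint's range is limited). The gripper opens to 85 mm and grips with 20 to 120 N. Pads are 22 mm wide; open, the fingers measure 114 mm over their backs; the gripper's body (76 mm by 85 mm) begins 54 mm behind the grasp point. The pads swing forward as they close: fully open they stand 13 mm farther back than shut.
Start: joints at [1.148, 0.053, 1.613, -0, 1.476, -0.119], TCP at [0.187, 0.596, 0.205] pointing down, gripper open.
Joint ranges: [-3.01, 3.01], [-1.01, 2.22], [0.06, 2.58], [-1.02, 4.17], [0.09, 2.62], [-3.14, 3.14]. Speed limits (rad/s): [2.57, 2.57, 3.14, 3.14, 3.14, 3.14].

INTERFACE

Orientations are given as a rotation vector (axis times angle).
In Python, from station import ctrl gives the robot as it stands.
- The arm moves only by the shell command python3 jog.py 'ROWS' [FORCE]. ROWS is a JSON list of rows, 1 to 20 of them, each an object with the fields jaw (the finger opening in m), tx, ty, tz (the shift in mm), ax, ay, az (a rotation vector in units of 0.25 rad); a field left out counts as zero (the opening has to be given); each row is the pose to reach, as a shift and turn from the pose commanded when the command began, along the tool's axes at that moment; what a row does not reach only later rows make up. A row lasts 1/12 s, in which the tool goes at most 0.0417 m and 0.125 rad, less where a joint would pass 70% of its speed; a pose out of reach is approached as far as the arm can. The fingers move at their own pace and stop on an object; FORCE is the grip in N (left out, the last holds). Time passes only in rows, so rows that do not move let the fingers close. It prints the time, the measured TCP pose, the force, the opening and the grip force at its end. Input that does not fit is refused with a message, and nothing moves.
- ctrl.get_obs(): the state, without advancing time (a new reading comes with each control period).
- ctrl.get_image(name): name is "scene" or "top"; returns the picture (400x640x3 uint8, red, green, blue); there is no depth.
- ctrl.camera_params(name): a dict with "fx", "fy", "cx", "cy" (pixels), "k1" (the pictures are not rectified: a ray, as slopes to the right and down, at radius r is drawn at 1 + k1 r^2 times it, then the intrinsics apply), "T" (4x4, takes a point from camera to world coordinates). Camera axes: x right, y down, z forward; pixel columns grow to the right and rows downward; lengths in m; the calibration is good to about 2 mm. A picture is of the moment at which its call begins. camera_params takes no time and is no camera call.
- ctrl.finish_job(): hands the job in; it is judged then, once.
The state is a dict: "t": time; "q": joint angles; "dq": joint speeds; "effort": joint torques, N m; "tool_pos": TCP position; "tool_rot": TCP orientation; "contact_force": force on the tool from outside, world axes, zero at the start; "wrist_torque": the same for the moment, N m; "opening": finger opening in m; "grip_force": force on a finger pad.
Only numpy, scipy, OpenCV 4.12 (cv2) and the standard library are available. Lean on these libraries where they do the work, as an engineer would, in place of code of your own. Each camera call takes 0.05 s, during which the arm holds its last target. There are 200 camera calls.

## Working session

There is one attempt and no reset: what is moved stays moved. The work goes in short steps, Python scripts to look and compute and a shell command to move; the robot and the scene stay as the last step left them, time stands still between calls to the robot, and variables do not carry over. Pictures are saved under pics/ and viewed, at most 10 in all, crops included, and the job is handed in when it is done.

```bash
ls; mkdir -p pics
python3 - <<'E'
from station import ctrl
import cv2,numpy as np
for n in("scene","top"):
    im=ctrl.get_image(n); cv2.imwrite(f"pics/{n}0.png",im[:,:,::-1]); p=ctrl.camera_params(n); print(n,{k:np.round(v,4) for k,v in p.items()})
o=ctrl.get_obs();print(o)
E
```

```text
jog.py
pics
station.py
scene {'fx': np.float64(392.8018), 'fy': np.float64(392.8018), 'cx': np.float64(314.622), 'cy': np.float64(203.1543), 'k1': np.float64(0.0315), 'T': array([[ 0.7826,  0.4705, -0.4077,  1.1488],
       [ 0.6225, -0.5793,  0.5262, -0.7162],
       [ 0.0115, -0.6656, -0.7462,  1.1189],
       [ 0.    ,  0.    ,  0.    ,  1.    ]])}
top {'fx': np.float64(361.4984), 'fy': np.float64(361.4984), 'cx': np.float64(320.173), 'cy': np.float64(203.9718), 'k1': np.float64(-0.0218), 'T': array([[-3.5000e-03, -9.8320e-01,  1.8230e-01,  4.1620e-01],
       [-9.9990e-01,  4.0000e-04, -1.6900e-02,  6.6000e-03],
       [ 1.6500e-02, -1.8230e-01, -9.8310e-01,  1.2491e+00],
       [ 0.0000e+00,  0.0000e+00,  0.0000e+00,  1.0000e+00]])}
{'t': 0.1, 'q': array([ 1.14800034e+00,  5.33114623e-02,  1.61413050e+00, -7.20441686e-06,
        1.47599013e+00, -1.19009387e-01]), 'dq': array([-0.00103228, -0.00296265, -0.00318935, -0.00051491, -0.0003577 ,
       -0.00044196]), 'effort': array([ 5.41888130e-04, -3.94904888e+01, -3.71361065e+01, -7.66657718e-05,
        3.96969772e-03,  1.25004613e-05]), 'tool_pos': array([0.18672028, 0.59583093, 0.20428886]), 'tool_rot': array([-4.75279396e-01, -3.10494074e+00,  2.78658402e-03]), 'contact_force': array([-0.15154975,  0.4979668 ,  0.04604786]), 'wrist_torque': array([ 0.04581198, -0.0238028 , -0.05070097]), 'grip_force': 0.0, 'opening': 0.08529060924237351}
```

View pics/scene0.png

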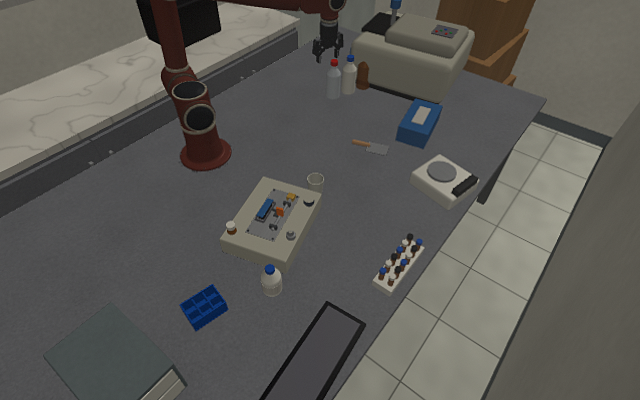

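View pics/top0.png

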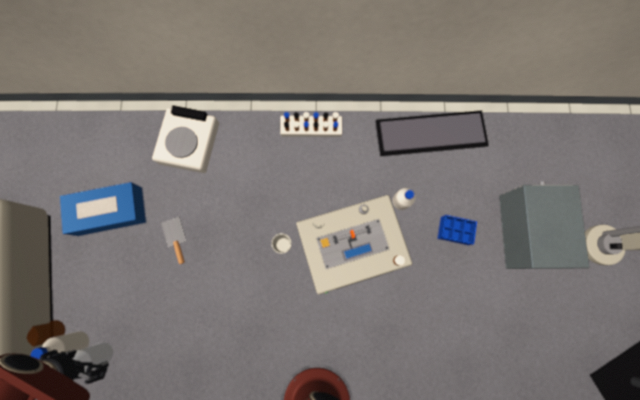

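The top view shows the chamber centred near (354,245), with the blue catch at (357,252), the tab at (352,234) and the keeper at (325,243). In the scene view they are at about (264,209), (280,211) and (291,197). I'll enlarge both.

```bash
cat > h.py <<'E'
import numpy as np,cv2
from station import ctrl
def ray(n,uv):
    p=ctrl.camera_params(n); d=np.array([(uv[0]-p["cx"])/p["fx"],(uv[1]-p["cy"])/p["fy"]]); s=d.copy()
    for _ in range(20): s=d/(1+p["k1"]*(s@s))
    T=np.array(p["T"]); return T[:3,3],T[:3,:3]@np.array([*s,1])
def plane(n,uv,z):
    o,d=ray(n,uv); return o+d*(z-o[2])/d[2]
def tri(a,b):
    (o,d),(p,e)=ray("scene",a),ray("top",b)
    s=np.linalg.lstsq(np.c_[d,-e],p-o,rcond=None)[0]; x,y=o+d*s[0],p+e*s[1]
    return (x+y)/2,np.linalg.norm(x-y)
def proj(n,X):
    p=ctrl.camera_params(n);T=np.array(p["T"]);c=T[:3,:3].T@(np.array(X)-T[:3,3]);s=c[:2]/c[2];s=s*(1+p["k1"]*(s@s))
    return np.array([p["cx"]+p["fx"]*s[0],p["cy"]+p["fy"]*s[1]])
E
python3 - <<'E'
import cv2,numpy as np
a=cv2.imread("pics/scene0.png")[170:270,215:330];b=cv2.imread("pics/top0.png")[190:300,290:415]
cv2.imwrite("pics/c1.png",cv2.resize(a,None,fx=6.9,fy=6,interpolation=cv2.INTER_CUBIC)[:600,:])
cv2.imwrite("pics/c2.png",cv2.resize(b,None,fx=5.4,fy=5.4,interpolation=cv2.INTER_CUBIC))
for n,x0,x1,y0,y1 in(("scene",240,310,180,235),("top",315,385,220,265)):
    im=cv2.imread(f"pics/{n}0.png");h=cv2.cvtColor(im,cv2.COLOR_BGR2HSV)
    for c,lo,hi in(("blue",(100,120,50),(125,255,255)),("orange",(2,140,90),(13,255,255)),("brass",(14,130,90),(30,255,255))):
        m=cv2.inRange(h,lo,hi);k=np.zeros_like(m);k[y0:y1,x0:x1]=255;m&=k
        N,_,st,ce=cv2.connectedComponentsWithStats(m)
        print(n,c,[(st[i].tolist(),ce[i].round(1).tolist()) for i in range(1,N) if st[i][4]>5])
E
```

```text
scene blue [([257, 199, 16, 19, 132], [264.4, 207.8])]
scene orange [([276, 207, 8, 10, 54], [279.6, 211.3])]
scene brass [([287, 193, 9, 6, 39], [290.9, 195.6])]
top blue [([345, 245, 26, 13, 172], [357.4, 250.7])]
top orange [([350, 230, 5, 9, 32], [352.1, 234.0])]
top brass [([321, 239, 8, 8, 51], [324.6, 242.4])]
```

View pics/c1.png

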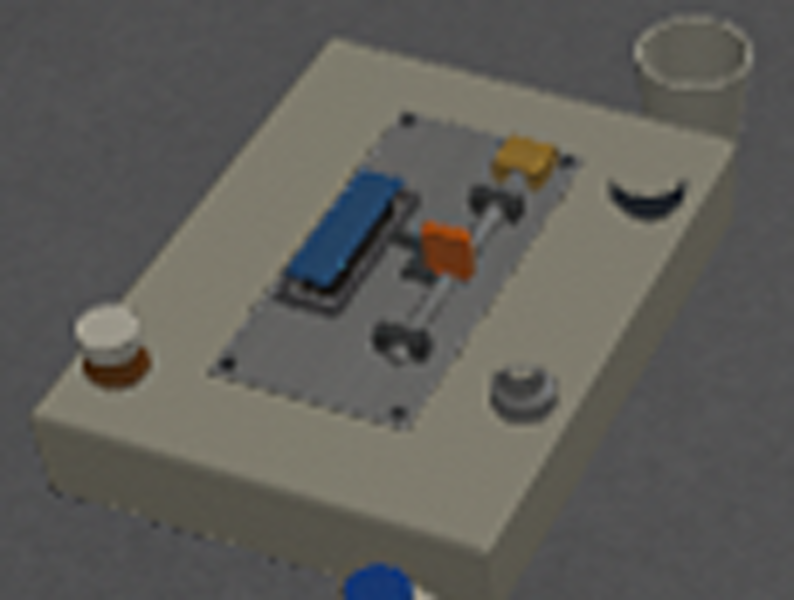

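View pics/c2.png

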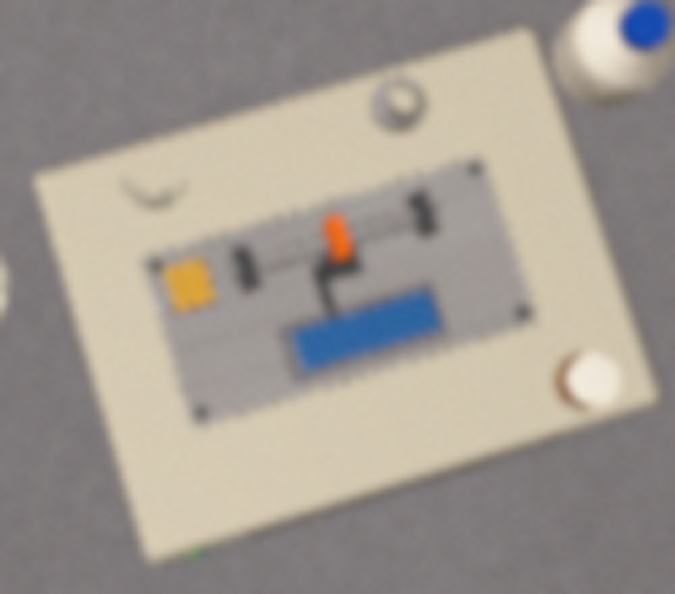

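The enlarged views show the plate's four screws, the chamber corners, the brass keeper, the bar, the tab and the bystanders clearly. I'll triangulate the screws and the blue, orange and brass parts.

Run:
```python
from h import *
S=lambda c:((c[0]+.5)/6.9-.5+215,(c[1]+.5)/6-.5+170)
T=lambda c:((c[0]+.5)/5.4-.5+290,(c[1]+.5)/5.4-.5+190)
sc=[S(c) for c in[(568,160),(398,413),(227,364),(407,119)]];tp=[T(c) for c in[(155,265),(475,168),(522,313),(200,413)]]
P=np.array([tri(a,b)[0] for a,b in zip(sc,tp)]);
for a,b in zip(sc,tp): x,e=tri(a,b);print("screw",x.round(4),round(e,4))
L=P.mean(0);y=(P[0]-P[1]+P[3]-P[2])[:2];print("yaw screws",np.arctan2(-y[0],y[1]),"centre",L, "len",np.linalg.norm(y)/2)
C=np.array([plane("top",T(c),.085)[:2] for c in[(37,176),(530,27),(658,400),(150,560)]])
D=np.array([plane("scene",S(c),.085)[:2] for c in[(735,145),(488,552),(35,412),(333,40)]])
for Q in(C,D):
    y=Q[0]-Q[1]+Q[3]-Q[2];print("deck yaw",np.arctan2(-y[0],y[1]),"c",Q.mean(0),"L",np.linalg.norm(y)/2)
for n,a,b in(("bar",(264.4,207.8),(357.4,250.7)),("bar corners-top centre",S((345,227)),T((367,331))),("tab",S((447,226)),T((338,237))),("brass",S((527,153)),T((189,285)))):
    x,e=tri(a,b);print(n,x.round(4),round(e,4))
    print("   planes",[ (plane(k,uv,.085+z)[:2]).round(4) for k,uv in(("scene",a),("top",b)) for z in [.028 if n[0:2]=="ba" else .046 if n=="tab" else .019]])
```

```text
screw [ 0.5182 -0.0066  0.0922] 0.0009
screw [ 0.576  -0.1986  0.0918] 0.0012
screw [ 0.4893 -0.2242  0.0903] 0.0008
screw [ 0.4312 -0.0331  0.0915] 0.0003
yaw screws 0.2939416741249651 centre [ 0.50369638 -0.1156425   0.09144664] len 0.20013580815106177
deck yaw 0.2939134381641529 c [ 0.50515696 -0.12036413] L 0.3142617618349361
deck yaw 0.2951265086920095 c [ 0.50687271 -0.11930157] L 0.3113309841385472
bar [ 0.4784 -0.1292  0.1102] 0.0003
   planes [array([ 0.4804, -0.1307]), array([ 0.4781, -0.1289])]
bar corners-top centre [ 0.4782 -0.129   0.1118] 0.0017
   planes [array([ 0.4796, -0.1291]), array([ 0.4775, -0.1294])]
tab [ 0.5306 -0.1107  0.1343] 0.0018
   planes [array([ 0.5293, -0.1081]), array([ 0.5303, -0.1117])]
brass [ 0.506  -0.0256  0.1057] 0.0029
   planes [array([ 0.5059, -0.0233]), array([ 0.5051, -0.0267])]
```

Run:
```python
from h import *
from scipy.spatial.transform import Rotation as R
for uv in((333,96),(349,91),(363,87),(390,70)): print(uv,plane("scene",uv,0).round(3))
o=ctrl.get_obs();R0=R.from_rotvec(o["tool_rot"]);print(R0.as_matrix().round(3))
yaw=.294;x=np.array([np.cos(yaw),np.sin(yaw),0]);y=np.array([-x[1],x[0],0]);z=np.array([0,0,-1])
L=np.array([.505,-.1195,.085])
for s in(1,-1):
    ty=s*x;tx=np.cross(ty,z);G=R.from_matrix(np.c_[tx,ty,z]);print(s,"rot",(R0.inv()*G).as_rotvec().round(4))
for dy in(-.024,):
    p=L+dy*y+[0,0,.075];d=R0.inv().apply(p-o["tool_pos"]);print("shift",d.round(4),p)
```

```text
(333, 96) [0.159 0.697 0.   ]
(349, 91) [0.196 0.785 0.   ]
(363, 87) [0.231 0.861 0.   ]
(390, 70) [0.251 1.094 0.   ]
[[-0.954  0.299 -0.001]
 [ 0.299  0.954 -0.002]
 [ 0.    -0.002 -1.   ]]
1 rot [-1.80e-03  7.00e-04  9.73e-01]
-1 rot [-8.0000e-04 -2.1000e-03 -2.1686e+00]
shift [-0.5312 -0.6071  0.0453] [ 0.51195479 -0.14247022  0.16      ]
```
Rotation +0.973 about tool z. q1 changes by -1.38; tool yaw (about world z) must change by -0.973 (tool z down: +0.973 about tool z = -0.973 world). q6 changes modestly ±0.41. Good.

The manual's scale: shifts go in mm and turns go in units of 0.25 rad. Converting my numbers, -0.607 m is -607, -0.53 m is -530, 0.973 rad is 3.892.

```bash
python3 jog.py '[{"jaw":0.042, "tx":-530, "ty":-607, "az":3.892}, {"jaw":0.042, "tx":-530, "ty":-607, "az":3.892}, {"jaw":0.042, "tx":-530, "ty":-607, "az":3.892}, {"jaw":0.042, "tx":-530, "ty":-607, "az":3.892}, {"jaw":0.042, "tx":-530, "ty":-607, "az":3.892}, {"jaw":0.042, "tx":-530, "ty":-607, "az":3.892}, {"jaw":0.042, "tx":-530, "ty":-607, "az":3.892}, {"jaw":0.042, "tx":-530, "ty":-607, "az":3.892}, {"jaw":0.042, "tx":-530, "ty":-607, "az":3.892}, {"jaw":0.042, "tx":-530, "ty":-607, "az":3.892}, {"jaw":0.042, "tx":-530, "ty":-607, "az":3.892}, {"jaw":0.042, "tx":-530, "ty":-607, "az":3.892}, {"jaw":0.042, "tx":-530, "ty":-607, "az":3.892}, {"jaw":0.042, "tx":-530, "ty":-607, "az":3.892}, {"jaw":0.042, "tx":-530, "ty":-607, "az":3.892}, {"jaw":0.042, "tx":-530, "ty":-607, "az":3.892}, {"jaw":0.042, "tx":-530, "ty":-607, "az":3.892}, {"jaw":0.042, "tx":-530, "ty":-607, "az":3.892}, {"jaw":0.042, "tx":-530, "ty":-607, "az":3.892}, {"jaw":0.042, "tx":-530, "ty":-607, "az":3.892}]' 20
```

```bash
cat >> h.py <<'E'
def rel(p=(0.505,-.1195,.085),yaw=.294):
    from scipy.spatial.transform import Rotation as R
    o=ctrl.get_obs();A=R.from_rotvec(o["tool_rot"]).as_matrix();d=o["tool_pos"]-np.array(p);c,s=np.cos(yaw),np.sin(yaw)
    M=np.array([[c,s,0],[-s,c,0],[0,0,1]])
    print("t",round(o["t"],2),"TCP in lock frame mm",(1000*M@d).round(1),"F lock",(M@o["contact_force"]).round(2),"open",round(o["opening"],4));print((M@A).round(3).tolist())
E
python3 -c "
from h import *
rel()"
```

```text
t: 1.77
tool_pos: [0.5118, -0.1458, 0.2047]
tool_rot: [1.877, 2.519, -0.002]
contact_force: [-0.4, 0.3, 0.0]
opening: 0.0419
grip_force: 0.0
t 1.77 TCP in lock frame mm [ -1.1 -27.1 119.7] F lock [-0.26  0.38  0.  ] open 0.0419
[[0.004, 1.0, -0.001], [1.0, -0.004, -0.001], [-0.001, -0.001, -1.0]]
```

In the tool's units: 0.075 m is 75, 0.04 m is 40.

```bash
python3 jog.py '[{"jaw":0.042, "ty":1, "tz":40}, {"jaw":0.042, "ty":1, "tz":75}, {"jaw":0.042, "ty":1, "tz":75}, {"jaw":0.042, "ty":1, "tz":75}]'
python3 - <<'E'
from h import *
rel()
for n,a,b,c,d,s in(("scene",170,260,225,330,5.5),("top",190,290,300,410,5.5)):
    im=ctrl.get_image(n)[a:b,c:d,::-1];cv2.imwrite(f"pics/{n}1.png",cv2.resize(im,None,fx=s,fy=s,interpolation=cv2.INTER_CUBIC))
E
```

```text
t: 2.1
tool_pos: [0.51, -0.1399, 0.1279]
tool_rot: [-1.868, -2.518, 0.002]
contact_force: [0.8, -0.1, 1.2]
opening: 0.0421
grip_force: 0.0
t 2.1 TCP in lock frame mm [ -1.1 -21.   42.9] F lock [ 0.71 -0.27  1.18] open 0.0421
[[-0.0, 1.0, -0.005], [1.0, 0.0, 0.004], [0.004, -0.005, -1.0]]
```

View pics/scene1.png

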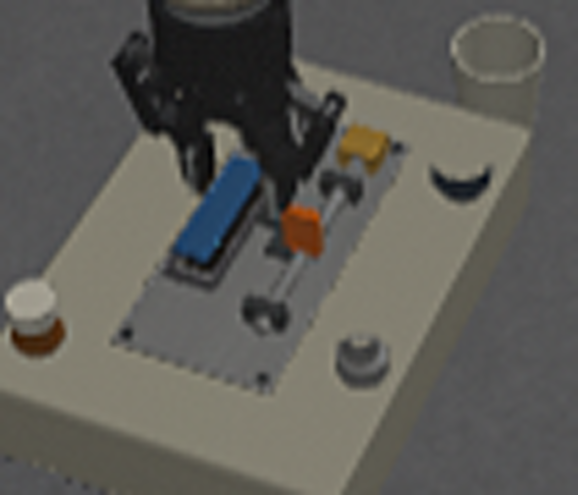

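Run:
```python
from h import *
rel()
L=np.array([.505,-.1195,.085]);c,s=np.cos(.294),np.sin(.294);M=np.array([[c,-s,0],[s,c,0],[0,0,1]])
for q in((-28,-21,43),(28,-21,43),(-28,-21,28),(-28,0,28),(28,0,46),(28,90,19),(-28,-42,28),(-28,42,28)):
    print(q,((proj("scene",L+M@np.array(q)/1000)-[225,170]+.5)*5.5).round(),((proj("top",L+M@np.array(q)/1000)-[300,190]+.5)*5.5).round())
```

```text
t 2.2 TCP in lock frame mm [  1.4 -22.9  47.5] F lock [ 0.01  1.01 -0.26] open 0.042
[[-0.001, 1.0, 0.002], [1.0, 0.001, -0.002], [-0.002, 0.002, -1.0]]
(-28, -21, 43) [203. 214.] [355. 324.]
(28, -21, 43) [287. 241.] [324. 229.]
(-28, -21, 28) [205. 230.] [351. 326.]
(-28, 0, 28) [220. 206.] [316. 336.]
(28, 0, 46) [301. 213.] [289. 239.]
(28, 90, 19) [363. 142.] [136. 290.]
(-28, -42, 28) [189. 254.] [386. 315.]
(-28, 42, 28) [250. 160.] [246. 358.]
```

View pics/top1.png

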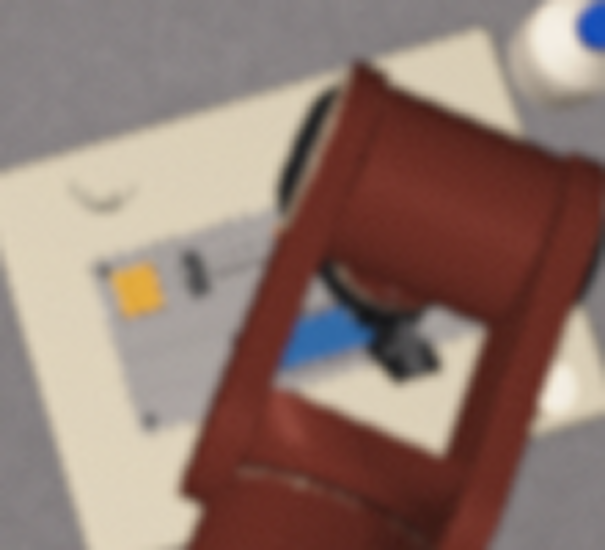

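The scene projections match the bar, tab and keeper. The fingertips appear near (203,190) and (280,205), higher than predicted, and the arm was still settling. I'll check again at a larger zoom.

Run:
```python
from h import *
rel()
im=ctrl.get_image("scene")[172:222,240:300,::-1];im=cv2.convertScaleAbs(im,alpha=2.2,beta=10)
cv2.imwrite("pics/s2.png",cv2.resize(im,None,fx=11,fy=11,interpolation=cv2.INTER_CUBIC))
L=np.array([.505,-.1195,.085]);c,s=np.cos(.294),np.sin(.294);M=np.array([[c,-s,0],[s,c,0],[0,0,1]])
for q in((-28,-21,47),(-28,-33,47),(-28,-33,60),(28,-21,47),(28,-33,47),(28,-33,60)):
    print(q,((proj("scene",L+M@np.array(q)/1000)-[240,172]+.5)*11).round())
```

```text
t 2.2 TCP in lock frame mm [  1.4 -22.9  47.5] F lock [ 0.01  1.01 -0.26] open 0.042
[[-0.001, 1.0, 0.002], [1.0, 0.001, -0.002], [-0.002, 0.002, -1.0]]
(-28, -21, 47) [239. 397.]
(-28, -33, 47) [221. 425.]
(-28, -33, 60) [217. 397.]
(28, -21, 47) [407. 451.]
(28, -33, 47) [390. 479.]
(28, -33, 60) [387. 451.]
```

View pics/s2.png

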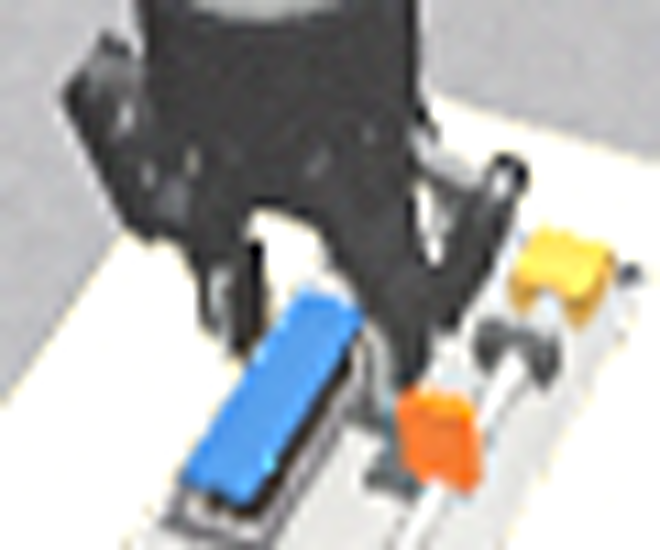

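Run:
```python
from h import *
P=np.array([.1867,.5958,.2043]);ty=np.array([.299,.954,0])
for k in(-.05,0,.05): print(proj("scene",P+k*ty).round(1),proj("scene",P+k*ty+[0,0,.013]).round(1))
im=cv2.convertScaleAbs(cv2.imread("pics/scene0.png")[10:90,285:375],alpha=2,beta=10)
cv2.imwrite("pics/g0.png",cv2.resize(im,None,fx=7,fy=7,interpolation=cv2.INTER_CUBIC))
```

```text
[317.3  71.4] [317.4  68.7]
[326.5  68.2] [326.6  65.5]
[335.6  65.1] [335.7  62.4]
```

View pics/g0.png

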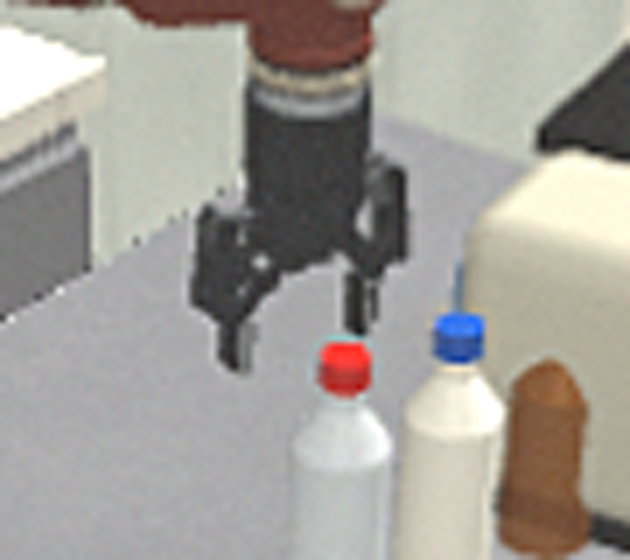

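The fingertips appear about 25 mm higher than the TCP predicts, in the start picture too, so I'll feel for contact by force in small steps.

In the tool's units: 0.018 m is 18, 0.01 m is 10.

```bash
python3 jog.py '[{"jaw":0.042, "tx":-2, "ty":-1, "tz":10}, {"jaw":0.042, "tx":-2, "ty":-1, "tz":18}, {"jaw":0.042, "tx":-2, "ty":-1, "tz":18}, {"jaw":0.042, "tx":-2, "ty":-1, "tz":18}]'; python3 -c "
from h import *
rel()"
python3 jog.py '[{"jaw":0.042, "tz":5}, {"jaw":0.042, "tz":5}, {"jaw":0.042, "tz":5}]'; python3 -c "
from h import *
rel()"
```

```text
t: 2.58
tool_pos: [0.5112, -0.1431, 0.1118]
tool_rot: [-1.871, -2.522, 0.0]
contact_force: [0.2, -0.9, -0.6]
opening: 0.0421
grip_force: 0.0
t 2.58 TCP in lock frame mm [ -0.9 -24.4  26.8] F lock [-0.11 -0.93 -0.59] open 0.0421
[[0.0, 1.0, -0.001], [1.0, -0.0, 0.001], [0.001, -0.001, -1.0]]
t: 2.83
tool_pos: [0.5115, -0.1432, 0.1071]
tool_rot: [-1.872, -2.522, 0.0]
contact_force: [-0.3, -0.7, -0.0]
opening: 0.0423
grip_force: 0.0
t 2.83 TCP in lock frame mm [ -0.7 -24.6  22.1] F lock [-0.53 -0.58 -0.02] open 0.0423
[[-0.0, 1.0, -0.0], [1.0, 0.0, 0.0], [0.0, -0.0, -1.0]]
```

```bash
for i in 1; do python3 jog.py '[{"jaw":0.042, "tz":3}, {"jaw":0.042, "tz":3}, {"jaw":0.042, "tz":3}]' | grep -E 'pos|force'; done
python3 jog.py '[{"jaw":0.042, "tz":3}, {"jaw":0.042, "tz":3}, {"jaw":0.042, "tz":3}]'| grep -E 'pos|force'
python3 -c "
from h import *
rel()
im=ctrl.get_image('scene')[172:222,240:300,::-1];im=cv2.convertScaleAbs(im,alpha=2.2,beta=10)
cv2.imwrite('pics/s3.png',cv2.resize(im,None,fx=11,fy=11,interpolation=cv2.INTER_CUBIC))"
```

```text
tool_pos: [0.5116, -0.1433, 0.1042]
contact_force: [0.3, -0.6, -0.4]
grip_force: 0.0
tool_pos: [0.5115, -0.1432, 0.1012]
contact_force: [0.5, -0.4, -0.6]
grip_force: 0.0
t 3.33 TCP in lock frame mm [ -0.6 -24.6  16.2] F lock [ 0.41 -0.51 -0.63] open 0.0421
[[-0.0, 1.0, -0.0], [1.0, 0.0, 0.0], [0.0, -0.0, -1.0]]
```

View pics/s3.png

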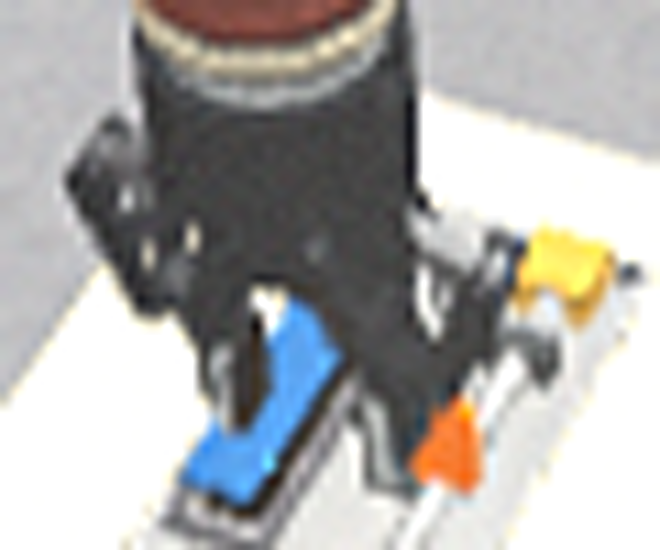

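The left fingertip, at (240,430), now lies just over the bar top. The right one is in front of the tab's left half on its −y side, as wanted. I'll go on down in small steps.

```bash
python3 jog.py '[{"jaw":0.042, "tz":3}, {"jaw":0.042, "tz":3}, {"jaw":0.042, "tz":3}]' | grep -E 'pos|force'
python3 jog.py '[{"jaw":0.042, "tz":3}, {"jaw":0.042, "tz":3}, {"jaw":0.042, "tz":3}]'| grep -E 'pos|force'
```

```text
tool_pos: [0.5115, -0.1432, 0.0981]
contact_force: [0.0, 0.9, -0.2]
grip_force: 0.0
tool_pos: [0.5115, -0.1432, 0.0951]
contact_force: [-0.2, 0.3, -0.5]
grip_force: 0.0
```

In the tool's units: 0.002 m is 2.

```bash
python3 jog.py '[{"jaw":0.042, "tz":2}, {"jaw":0.042, "tz":2}, {"jaw":0.042, "tz":2}]' | grep -E 'pos|force'
python3 jog.py '[{"jaw":0.042, "tz":2}, {"jaw":0.042, "tz":2}, {"jaw":0.042, "tz":2}]'| grep -E 'pos|force'
python3 -c "
from h import *
rel()
im=ctrl.get_image('scene')[172:222,240:300,::-1];im=cv2.convertScaleAbs(im,alpha=2.2,beta=10)
cv2.imwrite('pics/s4.png',cv2.resize(im,None,fx=11,fy=11,interpolation=cv2.INTER_CUBIC))"
```

```text
tool_pos: [0.5116, -0.1433, 0.0932]
contact_force: [-1.0, -0.2, -0.1]
grip_force: 0.0
tool_pos: [0.5116, -0.1432, 0.0912]
contact_force: [0.1, 0.3, -0.4]
grip_force: 0.0
t 4.38 TCP in lock frame mm [ -0.6 -24.6   6.2] F lock [ 0.17  0.29 -0.44] open 0.0424
[[0.0, 1.0, -0.0], [1.0, -0.0, 0.0], [0.0, -0.0, -1.0]]
```

View pics/s4.png

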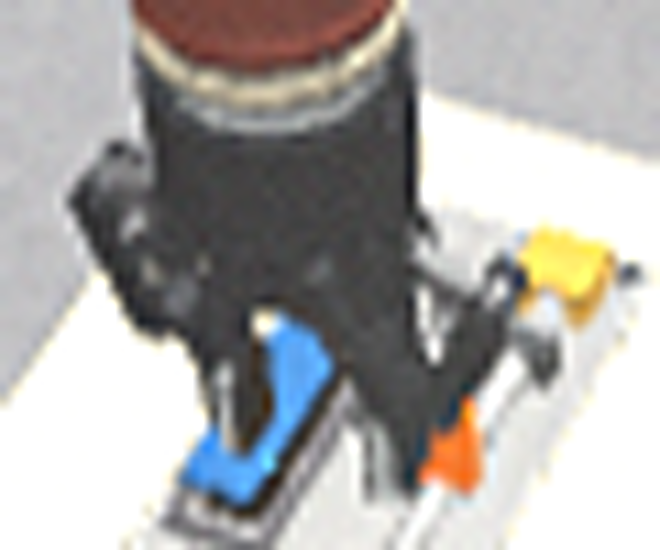

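No contact yet, and the left tip is at (235,452), still a few mm above the bar by the projection. Continuing.

```bash
for k in a; do :; done
python3 jog.py '[{"jaw":0.042, "tz":2}, {"jaw":0.042, "tz":2}, {"jaw":0.042, "tz":2}]' | grep -E 'pos|force'
python3 jog.py '[{"jaw":0.042, "tz":2}, {"jaw":0.042, "tz":2}, {"jaw":0.042, "tz":2}]'| grep -E 'pos|force'
python3 jog.py '[{"jaw":0.042, "tz":2}, {"jaw":0.042, "tz":2}, {"jaw":0.042, "tz":2}]'| grep -E 'pos|force'
```

```text
tool_pos: [0.5116, -0.1432, 0.0892]
contact_force: [0.3, -0.4, 0.0]
grip_force: 0.0
tool_pos: [0.5115, -0.1432, 0.0872]
contact_force: [-0.3, -0.4, 0.7]
grip_force: 0.0
tool_pos: [0.5117, -0.1433, 0.0854]
contact_force: [0.4, 0.1, 0.0]
grip_force: 0.0
```

In the tool's units: 0.002 m is 2.

```bash
python3 jog.py '[{"jaw":0.042, "tz":2}, {"jaw":0.042, "tz":2}, {"jaw":0.042, "tz":2}]' | grep -E 'pos|force'
python3 -c "
from h import *
im=ctrl.get_image('scene')[:,:,::-1];im=cv2.convertScaleAbs(im,alpha=2.2,beta=10);h=cv2.cvtColor(im,cv2.COLOR_BGR2HSV)
m=cv2.inRange(h,(95,90,50),(125,255,255));o=cv2.inRange(h,(2,120,50),(14,255,255))
d=h[:,:,2]<110
for r in range(194,222): print(r,''.join('B' if m[r,c] else 'o' if o[r,c] else '#' if d[r,c] else '.' for c in range(248,292)))"
```

```text
tool_pos: [0.5118, -0.1434, 0.0838]
contact_force: [-1.6, -0.0, 2.4]
grip_force: 1.6
194 ###..###########################............
195 ##############################.#............
196 .#############################..............
197 ..####.#######################.......##.....
198 ..####.##############.#########........#....
199 ...###.#######################.##......#....
200 ...######.####################..###....#....
201 ....##########################..#.##..#.....
202 ....###########..BB###########....#####.....
203 .....##########.BBBBB#########...#####......
204 .........#######BBBBB.########...#####..#.#.
205 ..........######BBBBBB#########..####...###.
206 ..........######BBBBBB###############....#..
207 ...........#.####BBBBB##############........
208 ...........#.####BBBB#..############........
209 ...........#.####BBB##..###########.........
210 ...........#.###oBBB#...##########o.........
211 ...........B.####BB#......########oo........
212 ..........BB..##BBB#.......######ooo........
213 ..........BB..#BBB#.........###.oooo........
214 .........BBBB.#BB#..........###ooooo........
215 ........BBBBBBBBB#..........###.oooo........
216 .........BBBBBBB##..........##....o.........
217 ...........#BBB##............#..............
218 ...........#.###............................
219 ............................................
220 ............................................
221 ............................................
```

Contact (2.4 N). Now pressing down.

In the tool's units: 0.003 m is 3.

```bash
python3 jog.py '[{"jaw":0.042, "tz":3}, {"jaw":0.042, "tz":3}, {"jaw":0.042, "tz":3}]' | grep -E 'pos|force'
python3 jog.py '[{"jaw":0.042, "tz":2}, {"jaw":0.042, "tz":2}, {"jaw":0.042, "tz":2}]' | grep -E 'pos|force'
```

```text
tool_pos: [0.512, -0.1434, 0.0807]
contact_force: [-1.1, -0.0, 4.3]
grip_force: 2.2
tool_pos: [0.512, -0.1434, 0.0788]
contact_force: [0.0, 0.7, 5.5]
grip_force: 2.6
```

In the tool's units: 0.002 m is 2.

```bash
python3 jog.py '[{"jaw":0.042, "tz":2}, {"jaw":0.042, "tz":2}, {"jaw":0.042, "tz":2}]' | grep -E 'pos|force'
python3 -c "
from h import *
rel()"
```

```text
tool_pos: [0.512, -0.1435, 0.077]
contact_force: [-1.1, -0.4, 5.9]
grip_force: 3.0
t 6.23 TCP in lock frame mm [ -0.2 -25.   -8. ] F lock [-1.14 -0.09  5.92] open 0.0419
[[0.0, 1.0, 0.0], [1.0, -0.0, -0.0], [-0.0, 0.0, -1.0]]
```

```bash
python3 jog.py '[{"jaw":0.042, "tx":5}, {"jaw":0.042, "tx":10}, {"jaw":0.042, "tx":10}]' | grep -E 'pos|force'
python3 -c "
from h import *
rel()"
python3 jog.py '[{"jaw":0.042, "tx":5}, {"jaw":0.042, "tx":10}, {"jaw":0.042, "tx":10}]' | grep -E 'pos|force'
python3 -c "
from h import *
rel()
im=ctrl.get_image('scene')[:,:,::-1];im=cv2.convertScaleAbs(im,alpha=2.2,beta=10);h=cv2.cvtColor(im,cv2.COLOR_BGR2HSV)
m=cv2.inRange(h,(95,90,50),(125,255,255));o=cv2.inRange(h,(2,120,50),(14,255,255))
d=h[:,:,2]<110
for r in range(194,222): print(r,''.join('B' if m[r,c] else 'o' if o[r,c] else '#' if d[r,c] else '.' for c in range(248,292)))"
```

```text
tool_pos: [0.5099, -0.1346, 0.0777]
contact_force: [-0.1, -0.9, 5.1]
grip_force: 2.8
t 6.48 TCP in lock frame mm [  0.4 -15.9  -7.3] F lock [-0.36 -0.87  5.14] open 0.0419
[[-0.001, 1.0, 0.002], [1.0, 0.001, -0.004], [-0.004, 0.002, -1.0]]
tool_pos: [0.5072, -0.1254, 0.0778]
contact_force: [0.9, -2.8, 5.5]
grip_force: 3.1
t 6.73 TCP in lock frame mm [ 0.4 -6.3 -7.2] F lock [ 0.05 -2.93  5.51] open 0.0422
[[-0.0, 1.0, 0.002], [1.0, 0.001, -0.004], [-0.004, 0.002, -1.0]]
194 .....########.###################...........
195 .....####.###.##########.########......#.#..
196 ......###.#######################.#......#..
197 ......#####..####################..##.#..#..
198 .......####..####################..####..#..
199 .......############BBB###########...#####...
200 ........##########.BBBB##########...#####...
201 .........#..#######BBBBBB########...####....
202 ............#######BBBBBB########..#####....
203 .............######BBBBB.#########.#####....
204 .............##.###BBBBB.##############.#.#.
205 ..............#.####BBBB...###########..###.
206 ..............#.####BBB#....##########...#..
207 ..............#.####BB#.....#########.......
208 ..............#.####BB#.....#########.......
209 .............BB.###BB#........####o#........
210 ............BBB..#BB#...#.....####ooo.......
211 ............BBB..#BB........#..##Booo.......
212 ...........BBBBBBBB#........#..##.ooo.......
213 ..........BBBBBBBBB........##..##oooo.......
214 ..........BBBBBBBB..........#..#...o........
215 .........BBBBBBBB#..........................
216 .........BBBBBBBB#..........................
217 ..........BBBBBB#...........................
218 .............BB#............................
219 ............................................
220 ............................................
221 ............................................
```

```bash
python3 jog.py '[{"jaw":0.042, "tx":3, "tz":1}, {"jaw":0.042, "tx":6, "tz":1}, {"jaw":0.042, "tx":9, "tz":1}, {"jaw":0.042, "tx":9, "tz":1}]' | grep -E 'pos|force'
python3 -c "
from h import *
rel()"
python3 jog.py '[{"jaw":0.042, "tx":3}, {"jaw":0.042, "tx":6}, {"jaw":0.042, "tx":6}]' | grep -E 'pos|force'
python3 -c "
from h import *
rel()"
```

```text
tool_pos: [0.505, -0.1173, 0.0772]
contact_force: [1.3, -2.9, 6.7]
grip_force: 3.3
t 7.12 TCP in lock frame mm [ 0.7  2.1 -7.8] F lock [ 0.41 -3.2   6.69] open 0.0419
[[-0.0, 1.0, 0.003], [1.0, 0.0, -0.005], [-0.005, 0.003, -1.0]]
tool_pos: [0.5033, -0.1115, 0.0772]
contact_force: [1.0, -4.1, 6.4]
grip_force: 3.4
t 7.37 TCP in lock frame mm [ 0.7  8.1 -7.8] F lock [-0.25 -4.18  6.42] open 0.0422
[[-0.0, 1.0, 0.003], [1.0, 0.0, -0.005], [-0.005, 0.003, -1.0]]
```

```bash
python3 jog.py '[{"jaw":0.042, "tx":2}, {"jaw":0.042, "tx":4}, {"jaw":0.042, "tx":4}]' | grep -E 'force'
python3 jog.py '[{"jaw":0.042, "tx":2}, {"jaw":0.042, "tx":2}, {"jaw":0.042, "tx":2}]' | grep -E 'force'
python3 -c "
from h import *
rel()"
python3 jog.py '[{"jaw":0.042, "tx":2}, {"jaw":0.042, "tx":2}, {"jaw":0.042, "tx":2}]' | grep -E 'force'
python3 -c "
from h import *
rel()"
```

```text
contact_force: [1.8, -4.7, 6.3]
grip_force: 3.4
contact_force: [1.6, -4.0, 6.1]
grip_force: 3.3
t 7.87 TCP in lock frame mm [ 0.6 13.9 -7.8] F lock [ 0.4  -4.33  6.08] open 0.0422
[[-0.0, 1.0, 0.003], [1.0, 0.0, -0.005], [-0.005, 0.003, -1.0]]
contact_force: [1.9, -6.9, 5.5]
grip_force: 6.0
t 8.12 TCP in lock frame mm [ 0.7 15.1 -7.8] F lock [-0.22 -7.11  5.49] open 0.042
[[0.0, 1.0, 0.003], [1.0, -0.0, -0.007], [-0.007, 0.003, -1.0]]
```

```bash
python3 jog.py '[{"jaw":0.042, "tx":2}, {"jaw":0.042, "tx":2}, {"jaw":0.042, "tx":2}]' | grep -E 'force'
python3 -c "
from h import *
rel()
im=ctrl.get_image('scene')[:,:,::-1];im=cv2.convertScaleAbs(im,alpha=2.2,beta=10);h=cv2.cvtColor(im,cv2.COLOR_BGR2HSV)
o=cv2.inRange(h,(2,120,50),(14,255,255));v,u=np.nonzero(o[185:222,265:300]);print('tab px',u.mean()+265,v.mean()+185,u.max()+265,len(u))
L=np.array([.505,-.1195,.085]);c,s=np.cos(.294),np.sin(.294);M=np.array([[c,-s,0],[s,c,0],[0,0,1]])
for y in(0,20,30):print(y,[proj('scene',L+M@np.array((x,y-4,z))/1000).round(1).tolist() for x,z in((40,46),(40,14))])
"
```

```text
contact_force: [4.4, -14.0, 1.8]
grip_force: 8.9
t 8.37 TCP in lock frame mm [ 0.7 15.  -7.7] F lock [  0.12 -14.65   1.76] open 0.0421
[[0.001, 1.0, 0.004], [1.0, -0.001, -0.012], [-0.012, 0.004, -1.0]]
tab px 285.25 207.25 286 12
0 [[282.0, 210.1], [282.5, 216.3]]
20 [[284.5, 205.9], [285.0, 212.1]]
30 [[285.8, 203.8], [286.2, 210.0]]
```

The bolt is hard against its stop: the TCP stalled at y = 15 mm and the push force rose to 14.6 N. I'll relax the push, then lift straight up.

In the tool's units: -0.005 m is -5, -0.003 m is -3.

```bash
python3 jog.py '[{"jaw":0.042, "tx":-3}, {"jaw":0.042, "tx":-5}, {"jaw":0.042, "tx":-5}]' | grep -E 'force'
python3 -c "
from h import *
rel()"
python3 jog.py '[{"jaw":0.042, "tz":-10}, {"jaw":0.042, "tz":-30}, {"jaw":0.042, "tz":-70}, {"jaw":0.042, "tz":-100}, {"jaw":0.042, "tz":-130}, {"jaw":0.042, "tz":-130}, {"jaw":0.042, "tz":-130}]'
python3 jog.py '[{"jaw":0.042, "tx":-200, "ty":-100}, {"jaw":0.042, "tx":-200, "ty":-100}, {"jaw":0.042, "tx":-200, "ty":-100}, {"jaw":0.042, "tx":-200, "ty":-100}, {"jaw":0.042, "tx":-200, "ty":-100}, {"jaw":0.042, "tx":-200, "ty":-100}, {"jaw":0.042, "tx":-200, "ty":-100}]'
python3 - <<'E'
from h import *
L=np.array([.505,-.1195,.085]);c,s=np.cos(.294),np.sin(.294);M=np.array([[c,-s,0],[s,c,0],[0,0,1]])
rel()
U={}
for n,x0,x1,y0,y1 in(("scene",240,310,180,235),("top",315,385,220,265)):
    im=ctrl.get_image(n)[:,:,::-1];h=cv2.cvtColor(im,cv2.COLOR_BGR2HSV)
    for q,lo,hi in(("blue",(100,120,50),(125,255,255)),("orange",(2,140,90),(13,255,255)),("brass",(14,130,90),(30,255,255))):
        m=cv2.inRange(h,lo,hi);k=np.zeros_like(m);k[y0:y1,x0:x1]=255;m&=k
        N,_,st,ce=cv2.connectedComponentsWithStats(m);i=1+np.argmax(st[1:,4]);U[n,q]=ce[i];print(n,q,st[i].tolist(),ce[i].round(1))
for q in("blue","orange"):
    print(q,(1000*M.T@(tri(U["scene",q],U["top",q])[0]-L)).round(1))
for q,a,b in(("orange at start",(279.6,211.3),(352.1,234)),("blue at start",(264.4,207.8),(357.4,250.7))):print(q,(1000*M.T@(tri(a,b)[0]-L)).round(1))
E
```

```text
contact_force: [1.8, 1.4, 6.1]
grip_force: 3.1
t 8.67 TCP in lock frame mm [ 0.5 14.9 -8.7] F lock [2.1  0.85 6.06] open 0.0421
[[0.001, 1.0, 0.002], [1.0, -0.001, 0.0], [0.0, 0.002, -1.0]]
t: 9.25
tool_pos: [0.501, -0.1053, 0.2077]
tool_rot: [1.87, 2.52, 0.002]
contact_force: [0.1, -0.0, -0.6]
opening: 0.0424
grip_force: 0.0
t: 9.83
tool_pos: [0.4604, -0.3276, 0.2028]
tool_rot: [-1.875, -2.515, 0.0]
contact_force: [0.7, 0.6, 0.4]
opening: 0.0421
grip_force: 0.0
t 9.83 TCP in lock frame mm [-103.  -186.2  117.8] F lock [0.86 0.4  0.44] open 0.0421
[[0.005, 1.0, -0.003], [1.0, -0.005, 0.003], [0.003, -0.003, -1.0]]
scene blue [257, 199, 16, 19, 132] [264.5 207.7]
scene orange [280, 201, 7, 9, 55] [283.1 204.7]
scene brass [287, 193, 9, 6, 39] [290.9 195.6]
top blue [345, 245, 26, 13, 171] [357.3 250.7]
top orange [341, 233, 5, 8, 28] [343.1 236.6]
top brass [321, 239, 8, 8, 51] [324.6 242.4]
blue [-28.2  -1.2  25.2]
orange [26.9 29.  32.6]
orange at start [27.2 -0.6 30.3]
blue at start [-28.3  -1.5  25.2]
```

The bolt has moved 29.6 mm, within measuring error of its 30 mm travel. The catch is back at its starting height and the arm is clear.

```bash
python3 -c "
from station import ctrl
print(ctrl.finish_job())"
```

```text
the job is handed in; nothing more can be done
None
```

The chamber is bolted: the bolt was pushed against its stop (29.6 mm travel measured by camera) with the catch held down, the catch sprang back up, and the job was handed in at about 10 s; the bystanders were not re-measured afterwards.

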